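# Bench-test the roller lever limit switch

## Robot

A 6-joint arm with a two-finger parallel gripper is mounted at the origin on the work surface. World frame = base frame: x ahead of the robot, y to its left, z up, the work surface at z = 0. Lengths are in m, angles in degrees, forces in N, time in s.
With the tool pointing down it reaches from about 0.375 to 0.9 m from the base axis. Payload 3.1 kg.
Tool frame: the origin (TCP) lies between the finger pads; the fingertips stand 14 mm ahead of it and the grasp point (between the pads) lies 5 mm behind it (env.nose_length is the distance from the TCP to the fingertips, in m); z points along the fingers, y is the line along which they close (so a half turn about z gives the same grasp; the last joint's range is limited). The gripper opens to 87 mm and grips with 3 to 60 N. Pads are 19 mm wide; open, the fingers measure 117 mm over their backs; the gripper's body (75 mm by 190 mm) begins 51 mm behind the grasp point.
Start: joints at [-76.347, 30.224, 82.088, -0, 67.689, -10.227], TCP at [0.253, -0.571, 0.237] pointing down, gripper open.
Joint ranges: [-176.69, 176.69], [-43.24, 126.21], [12.49, 139.97], [-82, 262], [0, 151.66], [-163.58, 163.58]. Speed limits (degrees/s): [159.86, 159.86, 180, 180, 180, 180].

## Interface

Orientations are given as a 3x3 rotation matrix whose columns are the frame's x, y, z axes.
In Python, from cell import env gives the robot as it stands.
- The arm moves only by the tool arm_command, never from a script. Its argument "motion" is a list that holds one entry, the list of rows, each a list of 7 numbers: the shift along the tool's x, y, z scaled (see below), then the turn, a rotation vector about the tool's x, y, z scaled (see below), then the closure, from -1 (fully open) to 1 (shut), so that 0 is half open. A call has 1 to 12 rows; each row shifts and turns the commanded pose from where the row before left it, along the tool's axes as they then stand; what a row does not reach is not made up. The controller multiplies each number of a shift by 750 mm and each number of a turn by 60 degrees. A row lasts 1/8 s, in which the tool goes at most 62.5 mm and 10.7 degrees, less where a joint would pass 70% of its speed; a pose out of reach is approached as far as the arm can. A call with a number of a shift or a turn outside -1 to 1 is refused whole. A call with a gripper value outside its range is refused whole. The fingers move at their own pace and stop on an object; the grip force is fixed at half the most. Time passes only in rows, so rows that do not move let the fingers close. It gives the time, the measured TCP pose, the force, the opening and the grip force at its end, in the units of the state.
- env.state(): the state, without advancing time (a new reading comes with each control period).
- env.get_image(name): name is "side" or "top"; returns a dict with "color" (480x640x3 uint8, red, green, blue), "intrinsics" (3x3 intrinsics, pixels), "k1" (the pictures are not rectified: a ray, as slopes to the right and down, at radius r is drawn at 1 + k1 r^2 times it, then the intrinsics apply), "T" (4x4, takes a point from camera to world coordinates). Camera axes: x right, y down, z forward; pixel columns grow to the right and rows downward; lengths in m; the calibration is good to about 2 mm. A picture is of the moment at which its call begins. There is no depth.
- env.close_job(): hands the job in; it is judged then, once.
Trained networks look in a picture, given as the dict that the camera call returned (one of the last four; its "shot" number tells which), for a name from the list of things; names that differ only in an ending like _2 or _b are one class to them, and where a whole thing is asked for, a point or a joint stands for the part that bears it (a point fixed in the world has none). Each returns a list of dicts, best first, with "score" (0 to 1); they miss things now and then, are a little off and sometimes report something else, mostly with a low value. They report only what shows in the picture. A call takes as long as a camera call.
- env.trace(picture, target): "mask" (480x640 bool, what is visible of it) and "centre" ([column, row] in pixels, amid what is visible of it).
- env.tip_of(picture, target): "centre" ([column, row] in pixels: a listed point, or the origin of a listed thing).
The state is a dict: "time_s": time; "qpos": joint angles; "joint_vel": joint speeds; "joint_torque": joint torques, N m; "tool_pos": TCP position; "ee_rot": TCP orientation; "contact_force": force on the tool from outside, world axes, zero at the start; "moment": the same for the moment, N m; "finger_gap": finger opening in m; "grasp_force": force on a finger pad.
Only numpy, scipy, OpenCV 4.12 (cv2) and the standard library are available. Lean on these libraries where they do the work, as an engineer would, in place of code of your own. Each camera call takes 0.05 s, during which the arm holds its last target. There are 200 camera calls.

## Task

Of the three limit switches screwed to the bench, test the one whose roller sits on the end of an upright lever arm: swing that arm sideways, to whichever side you like, until the switch trips (half way to lying flat is right), hold it there for about a second, then let it spring back upright and leave it clear. Do not wrench the arm to its end stop, and do not touch the other two switches.

Things in the scene. Friction and masses are not known exactly. Their poses are not given: they have to be found in the camera images.
- lever_switch: Switch to test, fixed. Foot plate 96x70x6 mm, grey housing, head 42x40 mm with top at z 106. On its +x side a flat steel lever (12 mm wide in y, 5 thick) stands upright with a black roller (diameter 24, 10 thick) at its end. Origin: centre of underside; z up. Lever pivot, parallel to x: (38, 0, 91) mm; roller centre at rest (45, 0, 151), 60 above the pivot. Yaw (0: +x away from the robot) within 0.5 rad.
- roller_arm (a joint): Lever angle, rad: 0 upright, + leans to the switch's -y, - to +y; sprung to 0, 0.25 N m/rad (4 N at 0.7 rad). Trips at 0.40 either way; past 1.1 is too far (stop at 1.25). The roller sinks 14 mm by 0.7 rad, so push the lever below it, 35 to 40 mm above the pivot: 30 mm sideways gives about 0.7 rad.
- wobble_switch: Not to be touched. Same plate, housing, head, origin and axes; on top of the head, in the middle, a thin upright spring rod with a 16 mm black ball, no lever; 161 mm high. The three switches stand in a row across the bench, about 280 mm apart, any kind in any place.
- plunger_switch: Not to be touched. Same plate, housing, head, origin and axes; on top of the head, in the middle, a short plunger with a 20 mm black roller between two cheeks, no lever; 144 mm high.

How it is judged:
By the outcome, as a careful person would: the job done as asked, in the order asked, and still so for the second after the job is handed in, with the robot touching nothing.
It also fails if it takes over 38 s, if anything falls off the work surface, if the arm or the gripper's body presses on something with over 40 N, if the wrist force passes 120 N, or if a joint passes its speed limit or range.

## Working session

There is one attempt and no reset: what is moved stays moved. The work goes in short steps, Python scripts to look and compute and a tool call to move; the robot and the scene stay as the last step left them, time stands still between calls to the robot, and variables do not carry over. Pictures are saved under pics/ and viewed, at most 10 in all, crops included, and the job is handed in when it is done.

Besides the shell and the picture viewer there is one more tool, called after "Request:" as name(argument=value, ...), one argument or row to a line, values as JSON. arm_command: Moves the arm, as the interface text tells. Shifts and turns lie within -1 to 1; 1 stands for 750 mm of shift or 60 degrees of turn. Its arguments: {"type":"object","properties":{"motion":{"type":"array"}},"required":["motion"]}

```bash
mkdir -p pics; cat > h.py <<'E'
from cell import env
import numpy as np, cv2
def ray(im,px):
    K=im["intrinsics"];d=np.array([px[0]-K[0][2],px[1]-K[1][2]])/[K[0][0],K[1][1]]
    u=d.copy()
    for _ in range(30): u=d/(1+im["k1"]*(u@u))
    T=np.array(im["T"]);v=T[:3,:3]@[u[0],u[1],1];return T[:3,3],v/np.linalg.norm(v)
def atz(im,px,z):
    o,v=ray(im,px);return o+v*(z-o[2])/v[2]
def proj(im,P):
    T=np.array(im["T"]);p=T[:3,:3].T@(np.array(P)-T[:3,3]);u=p[:2]/p[2];u=u*(1+im["k1"]*(u@u))
    K=im["intrinsics"];return np.array([u[0]*K[0][0]+K[0][2],u[1]*K[1][1]+K[1][2]])
E
python3 - <<'E'
from h import *
for n in("top","side"):
    im=env.get_image(n);cv2.imwrite(f"pics/{n}0.png",im["color"][:,:,::-1])
    print(n,np.round(im["T"],3).tolist())
    for t in("lever_switch","wobble_switch","plunger_switch","roller_arm"):
        for f in (env.trace,env.tip_of):
            try:
                for r in f(im,t)[:3]: print(t,f.__name__,r["score"],np.round(r["centre"],1),np.round(atz(im,r["centre"],0),3))
            except Exception as e: print(t,f.__name__,e)
print(env.state())
E
```

```text
top [[0.133, -0.967, 0.217, 0.352], [-0.991, -0.131, 0.024, -0.017], [0.006, -0.219, -0.976, 0.957], [0.0, 0.0, 0.0, 1.0]]
lever_switch call 0.67 [505.7 294.6] [ 0.508 -0.315  0.   ]
lever_switch call 0.95 [500.1 299.8] [ 0.498 -0.306  0.   ]
wobble_switch call 0.71 [309.8 267.6] [0.51  0.016 0.   ]
wobble_switch call 0.65 [311.2 268.5] [0.509 0.014 0.   ]
plunger_switch call 0.79 [171.3 234.3] [0.534 0.257 0.   ]
roller_arm call 0.66 [526.1 261.2] [ 0.569 -0.347  0.   ]
roller_arm call it knows: lever_switch, plunger_switch, wobble_switch
side [[0.993, -0.069, 0.093, 0.445], [-0.116, -0.522, 0.845, -0.762], [-0.01, -0.85, -0.526, 0.567], [0.0, 0.0, 0.0, 1.0]]
lever_switch call 0.68 [324.3 420.3] [ 0.504 -0.271  0.   ]
lever_switch call 0.67 [324.8 439.9] [ 0.501 -0.301  0.   ]
wobble_switch call 0.88 [301.7 271.8] [0.506 0.058 0.   ]
wobble_switch call 0.91 [303.1 284.6] [0.505 0.02  0.   ]
plunger_switch call 0.9 [307.2 194.7] [0.544 0.347 0.   ]
plunger_switch call 0.92 [304.  212.2] [0.53 0.27 0.  ]
roller_arm call 0.79 [358.6 349.9] [ 0.569 -0.149  0.   ]
roller_arm call 0.59 [3
[... 214 characters left out ...]
87448e+01, -1.02275752e+01]), 'joint_vel': array([-0.10589616,  0.03954713, -0.04312318, -0.02412282, -0.07293526,
        0.11700131]), 'joint_torque': array([-6.41311581e-04, -4.39953446e+01, -1.76979607e+01,  6.33501937e-02,
        5.02328959e-02,  3.41444292e-06]), 'tool_pos': array([ 0.25306459, -0.57146015,  0.23661227]), 'ee_rot': array([[ 9.14379420e-01,  4.04858339e-01,  3.90562193e-05],
       [ 4.04858341e-01, -9.14379414e-01, -1.00786298e-04],
       [-5.09197027e-06,  1.07969153e-04, -9.99999994e-01]]), 'contact_force': array([ 0.35566259, -0.34630063,  0.90012481]), 'moment': array([ 0.02250865, -0.03070342, -0.00864375]), 'grasp_force': 0.0, 'finger_gap': 0.08679386910032849}
```

View pics/top0.png

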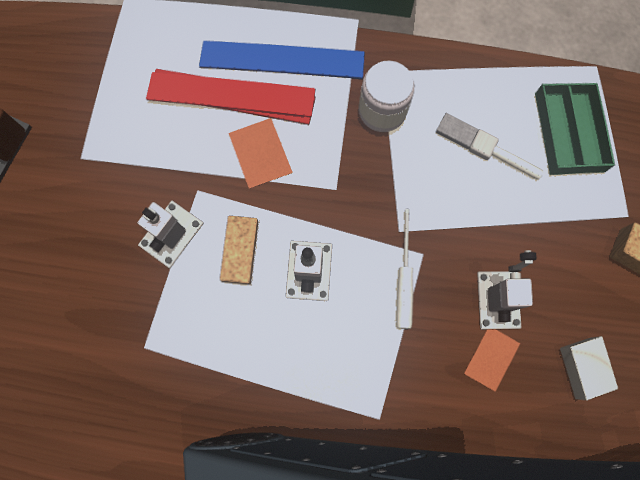

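View pics/side0.png

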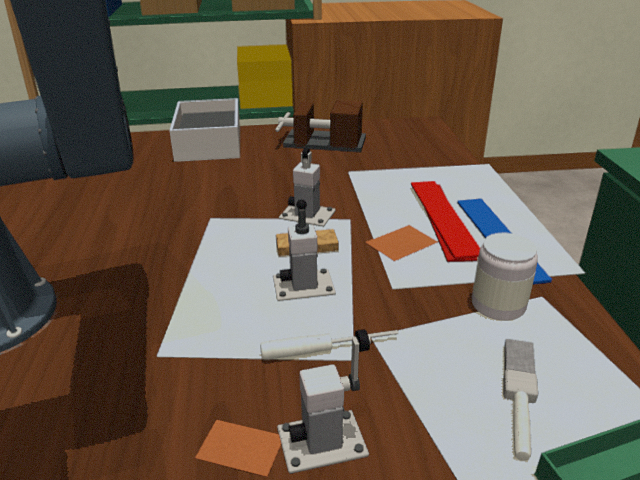

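The top image shows the lever switch at about (500,300), with its roller at (527,257). The side image shows its roller at (362,341). The wobble switch is in the middle and the plunger switch at the far left. Next I'll zoom in on the lever switch.

```bash
python3 - <<'E'
from h import *
a=cv2.imread("pics/top0.png")[240:340,460:560];b=cv2.imread("pics/side0.png")[320:480,260:400]
a=cv2.resize(a,None,fx=4,fy=4,interpolation=cv2.INTER_CUBIC);b=cv2.resize(b,(350,400),interpolation=cv2.INTER_CUBIC)
cv2.imwrite("pics/crop.png",np.hstack([a,b]))
E
```

```text
(no output)
```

View pics/crop.png

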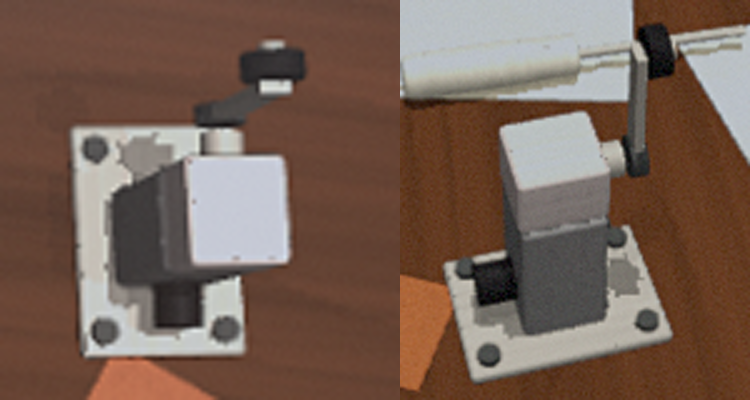

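```bash
python3 - <<'E'
from h import *
from scipy.optimize import least_squares
T=env.get_image("top");S=env.get_image("side")
c=[(T,48,35,6,478,271.75),(T,-48,35,6,481.25,328.75),(T,-48,-35,6,520.75,328.25),(T,45,0,151,528,256.5),
(S,-48,35,6,278,424.8),(S,-48,-35,6,288.8,472.4),(S,48,-35,6,368.4,454.4),(S,48,35,6,352.8,411.2),(S,45,0,151,362,340)]
def W(p,l):
    x,y,z=np.array(l)/1000;C,s=np.cos(p[2]),np.sin(p[2]);return [p[0]+C*x-s*y,p[1]+s*x+C*y,z]
f=lambda p:np.concatenate([proj(i,W(p,l))-px for i,*r in c for l,px in[(r[:3],np.array(r[3:]))]])
r=least_squares(f,[.5,-.3,0]);p=r.x;print(p,np.degrees(p[2]),np.round(r.fun.reshape(-1,2),1).tolist())
print("lever",W(p,(43,0,128)),"roller",W(p,(45,0,151)))
E
```

```text
[ 0.49711795 -0.30447501  0.12722316] 7.2893501171600645 [[0.6, -0.7], [-0.2, 0.0], [1.2, 0.0], [1.1, 0.3], [-0.8, -0.3], [-0.2, -1.0], [1.1, -0.4], [-0.6, -1.6], [-0.1, 0.8]]
lever [np.float64(0.5397704275183434), np.float64(-0.29901915667045037), np.float64(0.128)] roller [np.float64(0.541754263605654), np.float64(-0.2987653961954272), np.float64(0.151)]
```

Request:
arm_command(
  motion=[
    [[0,0,0,0,0,0.138,1],[0,0,0,0,0,0.138,1],[0.053,-0.03,0,0,0,0,1],[0.053,-0.03,0,0,0,0,1],[0.053,-0.03,0,0,0,0,1],[0.053,-0.03,0,0,0,0,1],[0.053,-0.03,0,0,0,0,1],[0.053,-0.03,0,0,0,0,1],[0.053,-0.03,0,0,0,0,1],[0.053,-0.03,0,0,0,0,1],[0,0,0,0,0,0,1],[0,0,0,0,0,0,1]],
  ],
)

```text
time_s: 2.4
tool_pos: [0.5452, -0.3525, 0.2364]
ee_rot: [[0.992, 0.128, -0.001], [0.128, -0.992, -0.0], [-0.001, 0.0, -1.0]]
contact_force: [0.7, -0.1, 0.3]
finger_gap: 0.0003
grasp_force: 0.0
```

```bash
cat > loc.py <<'E'
from h import *
s=env.state();p=np.array([.4971,-.3045]);a=.1272
d=s["tool_pos"][:2]-p;R=np.array([[np.cos(a),-np.sin(a)],[np.sin(a),np.cos(a)]])
print(s["time_s"],"local mm",np.round(R.T@d*1000,1),"z",s["tool_pos"][2],"F local",np.round(R.T@s["contact_force"][:2],2),s["contact_force"][2],"gap",s["finger_gap"],"nose",env.nose_length,"yaw",np.degrees(np.arctan2(s["ee_rot"][1,0],s["ee_rot"][0,0])))
E
python3 loc.py
```

```text
2.4 local mm [ 41.6 -53.7] z 0.23637902799125707 F local [ 0.67 -0.15] 0.26662835806461777 gap 0.000321045331597051 nose 0.014 yaw 7.354590285225571
```

Request:
arm_command(
  motion=[
    [[0,0,0.032,0,0,0,1],[0,0,0.032,0,0,0,1],[0,0,0.032,0,0,0,1],[0,0,0.031,0,0,0,1],[0,0,0,0,0,0,1]],
  ],
)

```text
time_s: 3.02
tool_pos: [0.5431, -0.3526, 0.1394]
ee_rot: [[0.992, 0.125, -0.004], [0.125, -0.992, 0.003], [-0.004, -0.004, -1.0]]
contact_force: [-0.2, -0.5, -0.7]
finger_gap: 0.0003
grasp_force: 0.0
```

```bash
cat > pic.py <<'E'
import sys
from h import *
n=sys.argv[1]
b=env.get_image("side")["color"][:,:,::-1][200:480,200:520]; t=env.get_image("top")["color"][:,:,::-1][200:340,440:600]
b=cv2.resize(b,(457,400),interpolation=cv2.INTER_CUBIC);t=cv2.resize(t,(320,280),interpolation=cv2.INTER_CUBIC)
o=np.zeros((400,777,3),np.uint8);o[:,:457]=b;o[:280,457:]=t;cv2.imwrite(f"pics/{n}.png",o)
E
python3 loc.py; python3 pic.py near
```

```text
3.025 local mm [ 39.5 -53.6] z 0.13938524376704978 F local [-0.28 -0.47] -0.6865371818855805 gap 0.0003226133867051494 nose 0.014 yaw 7.197267465162178
```

View pics/near.png

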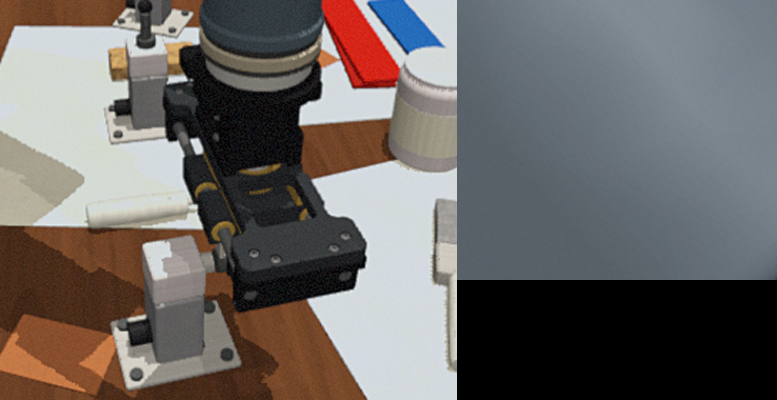

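The gripper hides the lever from both cameras, so I'll push in stages and judge the angle from force and position.

Request:
arm_command(
  motion=[
    [[0.003,-0.016,0,0,0,0,1],[0,-0.016,0,0,0,0,1],[0,0,0,0,0,0,1],[0,0,0,0,0,0,1]],
  ],
)

```text
time_s: 3.62
tool_pos: [0.545, -0.3282, 0.1417]
ee_rot: [[0.992, 0.128, 0.001], [0.128, -0.992, -0.001], [0.0, 0.001, -1.0]]
contact_force: [0.5, 0.3, -0.4]
finger_gap: 0.0001
grasp_force: 0.0
```

```bash
python3 loc.py
```

```text
3.625 local mm [ 44.5 -29.5] z 0.1417341180019485 F local [0.54 0.25] -0.39450626829201757 gap 0.00011725656745506096 nose 0.014 yaw 7.362971015430085
```

Request:
arm_command(
  motion=[
    [[0,-0.013,0,0,0,0,1],[0,-0.014,0,0,0,0,1],[0,0,0,0,0,0,1],[0,0,0,0,0,0,1]],
  ],
)

```text
time_s: 4.12
tool_pos: [0.5421, -0.3083, 0.1414]
ee_rot: [[0.992, 0.128, -0.0], [0.128, -0.992, -0.0], [-0.0, 0.0, -1.0]]
contact_force: [-0.7, -1.0, 1.3]
finger_gap: 0.0003
grasp_force: 0.4
```

```bash
python3 loc.py
```

```text
4.125 local mm [44.2 -9.4] z 0.141377634682122 F local [-0.83 -0.87] 1.2715736771014123 gap 0.0002827617990139718 nose 0.014 yaw 7.336888186673042
```

Request:
arm_command(
  motion=[
    [[0,-0.009,0,0,0,0,1],[0,-0.009,0,0,0,0,1],[0,0,0,0,0,0,1],[0,0,0,0,0,0,1]],
  ],
)

```text
time_s: 4.62
tool_pos: [0.5406, -0.2952, 0.1414]
ee_rot: [[0.992, 0.128, 0.0], [0.128, -0.992, -0.001], [0.0, 0.001, -1.0]]
contact_force: [-0.6, -3.4, -0.5]
finger_gap: 0.0003
grasp_force: 1.2
```

```bash
python3 - <<'E'
import runpy
from h import *
for i in range(4): runpy.run_path("loc.py"); im=env.get_image("side")
E
python3 pic.py push
```

```text
4.625 local mm [44.3  3.7] z 0.14143903218551257 F local [-1.05 -3.33] -0.526715659370495 gap 0.00032667633601388526 nose 0.014 yaw 7.329129156962633
4.675 local mm [44.3  3.7] z 0.14145118430516593 F local [ 0.69 -2.65] -0.12067108650815517 gap 0.0004856747635513959 nose 0.014 yaw 7.3197032317805855
4.725 local mm [44.3  3.7] z 0.14141968235832283 F local [ 0.06 -3.86] -0.19639931211901968 gap 0.00036648082790442235 nose 0.014 yaw 7.313266102369046
4.775 local mm [44.3  3.7] z 0.14141297484576165 F local [ 0.57 -2.04] 1.1741756319884962 gap 0.00012772607648821554 nose 0.014 yaw 7.310689807705437
```

View pics/push.png

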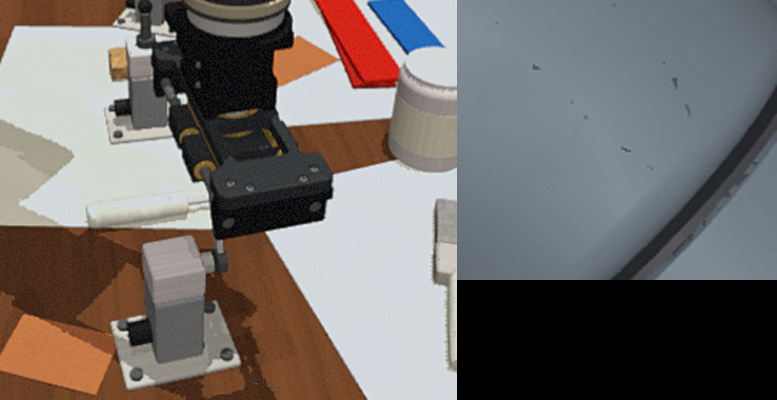

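The force of about 3 N agrees with the geometry, which gives a lean of about 0.6 rad. I'll push slightly further, hold, then back off steadily.

Request:
arm_command(
  motion=[
    [[0,-0.003,0,0,0,0,1],[0,0,0,0,0,0,1],[0,0,0,0,0,0,1],[0,0,0,0,0,0,1],[0,0,0,0,0,0,1],[0,0,0,0,0,0,1],[0,0,0,0,0,0,1]],
  ],
)

```text
time_s: 5.8
tool_pos: [0.5401, -0.2926, 0.1413]
ee_rot: [[0.992, 0.127, 0.0], [0.127, -0.992, 0.0], [0.0, -0.0, -1.0]]
contact_force: [1.2, -3.2, -0.6]
finger_gap: 0.0004
grasp_force: 1.3
```

```bash
python3 loc.py
```

```text
5.8 local mm [44.2  6.3] z 0.14128378943921388 F local [ 0.82 -3.3 ] -0.5503342196499296 gap 0.00039637346894156846 nose 0.014 yaw 7.3174401555498205
```

Request:
arm_command(
  motion=[
    [[0,0.014,0,0,0,0,1],[0,0.014,0,0,0,0,1],[0,0.014,0,0,0,0,1],[0,0.02,0,0,0,0,1],[0,0.03,0,0,0,0,1],[0,0.03,0,0,0,0,1],[0,0,-0.04,0,0,0,1],[0,0,-0.05,0,0,0,1],[0,0,-0.05,0,0,0,1],[-0.05,0.05,0,0,0,0,1],[-0.05,0.05,0,0,0,0,1],[-0.05,0.05,0,0,0,0,1]],
  ],
)

```text
time_s: 7.3
tool_pos: [0.4534, -0.5108, 0.2463]
ee_rot: [[0.992, 0.128, 0.0], [0.128, -0.992, 0.0], [0.0, -0.0, -1.0]]
contact_force: [-0.2, -0.5, -0.5]
finger_gap: 0.0006
grasp_force: 0.0
```

```bash
python3 loc.py; python3 pic.py end
```

```text
7.3 local mm [ -69.6 -199.1] z 0.2463350408144441 F local [-0.3  -0.47] -0.5358534176290934 gap 0.0005976743262761018 nose 0.014 yaw 7.332713107984165
```

View pics/end.png

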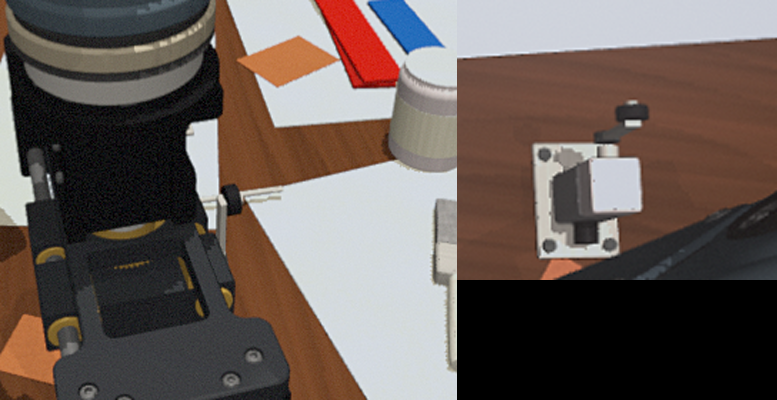

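The lever is upright again: its roller is back at its starting position, crop (632,113), which is (527,256) in the top image. The arm is clear, so I'll hand in.

```bash
python3 -c "
from cell import env
print(env.close_job())"
```

```text
the job is handed in; nothing more can be done
None
```

I pushed the lever switch's arm about 0.65 rad to its +y side (worked out from position and force, as the gripper hid the lever), held it past the trip point for just over a second, and let it spring back upright; the arm is clear, the other two switches were not touched, and the job is handed in.

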